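# Make up two mosaic class kits

### The arm

A 7-joint arm with a two-finger parallel gripper is mounted at the origin on the work surface. World frame = base frame: x ahead of the robot, y to its left, z up, the work surface at z = 0. Lengths are in m, angles in rad, forces in N, time in s.
With the tool pointing down it reaches from about 0.4 to 0.85 m from the base axis. Payload 10.4 kg.
Tool frame: the origin (TCP) lies midway between the tips of the shut fingers; the grasp point (between the pads) lies 19 mm behind it (manip.tcp_to_grasp is the distance from the TCP to the grasp point, in m); z points along the fingers, y is the line along which they close (so a half turn about z gives the same grasp; the last joint's range is limited). The gripper opens to 85 mm and grips with 20 to 120 N. Pads are 22 mm wide; open, the fingers measure 114 mm over their backs; the gripper's body (76 mm by 85 mm) begins 54 mm behind the grasp point. The pads swing forward as they close: fully open they stand 13 mm farther back than shut.
Start: joints at [1.109, 0.332, -0.065, 1.46, 0.022, 1.35, -0.088], TCP at [0.266, -0.566, 0.231] pointing down, gripper open.
Joint ranges: [-2.6, 2.6], [-0.5, 2.12], [-1.47, 1.34], [0.16, 2.42], [-1.27, 4.41], [0.06, 2.06], [-2.6, 2.6]. Speed limits (rad/s): [2.22, 2.22, 2.79, 2.79, 3.14, 3.14, 3.14].

### API

Orientations are given as a unit quaternion [x, y, z, w].
In Python, from workcell import manip gives the robot as it stands.
- The arm moves only by the shell command python3 -m jog 'ROWS' [FORCE]. ROWS is a JSON object of lists of equal length, an entry for each row: "offset": the shift along the world's x, y, z in m, a list of three; "yaw": the turn about the world's z in degrees; "jaw": the closure, from 0 (fully open) to 1 (shut). A call has 1 to 20 rows; each row shifts and turns the commanded pose from where the row before left it; what a row does not reach is not made up. A row lasts 1/12 s, in which the tool goes at most 41.7 mm and 7.16 degrees, less where a joint would pass 70% of its speed; a pose out of reach is approached as far as the arm can. A call is refused whole if a number of a shift passes 0.0417 or a number of a turn 7.16, either way. A call with a gripper value outside its range is refused whole. The fingers move at their own pace and stop on an object; FORCE is the grip in N (left out, the last holds). Time passes only in rows, so rows that do not move let the fingers close. It gives the time, the measured TCP pose, the force, the opening and the grip force at its end, in the units of the state.
- manip.get_obs(): the state, without advancing time (a new reading comes with each control period).
- manip.camera(name): name is "side" or "top"; returns a dict with "frame" (480x640x3 uint8, red, green, blue), "camera_matrix" (3x3 intrinsics, pixels), "eye" and "attitude" of the camera in the world. Camera axes: x right, y up, looking along -z (the intrinsics and any distortion apply to the point x, -y, -z); pixel columns grow to the right and rows downward; lengths in m; the calibration is good to about 2 mm. A picture is of the moment at which its call begins. There is no depth.
- manip.hand_in(): hands the job in; it is judged then, once.
Trained networks look in a picture, given as the dict that the camera call returned (one of the last four; its "shot" number tells which), for a name from the list of things; names that differ only in an ending like _2 or _b are one class to them, and where a whole thing is asked for, a point or a joint stands for the part that bears it (a point fixed in the world has none). Each returns a list of dicts, best first, with "score" (0 to 1); they miss things now and then, are a little off and sometimes report something else, mostly with a low value. They report only what shows in the picture. A call takes as long as a camera call. They do not tell look-alikes from the thing itself.
- manip.masks_of(picture, name): "region" (480x640 bool, what is visible of it).
- manip.tip_of(picture, name): "at" ([x, y, z] in m, in world coordinates, good to about 4 mm: a listed point, or the origin of a listed thing).
The state is a dict: "clock": time; "joint_pos": joint angles; "joint_velocities": joint speeds; "tau": joint torques, N m; "position": TCP position; "ee_rot": TCP orientation; "ft_force": force on the tool from outside, world axes, zero at the start; "torque": the same for the moment, N m; "grip_width": opening from 0.0 (shut) to 1.0 (fully open); "grasp_force": force on a finger pad.
Only numpy, scipy, OpenCV 4.12 (cv2) and the standard library are available. Lean on these libraries where they do the work, as an engineer would, in place of code of your own. Each camera call takes 0.05 s, during which the arm holds its last target. There are 200 camera calls.

### The job

Make up two kits for the mosaic class, one piece to a bay in any bay of its tray, bars lying flat and pots upright on the tray's floor: the terracotta tray gets the red glass bar and the white pot, the teal tray gets the green bar, the amber bar and the black-lidded pot. Set the pieces down, do not drop them. Leave the violet bar and the blue glass disc where they lie.

Things in the scene. Friction and masses are not known exactly. Their poses are not given: they have to be found in the camera images.
- terracotta_tray: terracotta (brown-red) shallow tray fixed to the table, two bays side by side along its y axis. Outside 104 (x) x 136 (y), 11 high; floor 4 thick, walls and dividers 4 thick and all 11 high. Each bay is 96 long (x) x 62 wide (y) inside; bay centres at x = 0, y = -33 and +33. Origin at the centre of its underside, so the bay floor is at z = 4. A bar fits only lengthwise along x (sizes in mm)
- teal_tray: teal (blue-green) shallow tray fixed to the table, three bays side by side along its y axis. Outside 104 (x) x 202 (y), 11 high; floor 4 thick, walls and dividers 4 thick and all 11 high. Each bay is 96 long (x) x 62 wide (y) inside; bay centres at x = 0, y = -66, 0 and +66. Origin at the centre of its underside, so the bay floor is at z = 4. A bar fits only lengthwise along x (sizes in mm)
- red_bar: red roughly cut glass bar, a block 70 long (its x axis) x 30 wide (y) x 28 high (z), about 140 g, lying flat on the table; origin at the centre of its underside (sizes in mm)
- amber_bar: amber (orange-yellow) roughly cut glass bar, a block 70 long (its x axis) x 30 wide (y) x 28 high (z), about 140 g, lying flat on the table; origin at the centre of its underside (sizes in mm)
- green_bar: green roughly cut glass bar, a block 70 long (its x axis) x 30 wide (y) x 28 high (z), about 140 g, lying flat on the table; origin at the centre of its underside (sizes in mm)
- white_pot: white pot with a white lid, 38 in diameter, 50 high, about 80 g, straight-sided and standing upright; origin at the centre of its underside, z up (sizes in mm)
- black_pot: grey pot with a black lid, 38 in diameter, 50 high, about 80 g, straight-sided and standing upright; origin at the centre of its underside, z up (sizes in mm)
- violet_bar: violet roughly cut glass bar, a block 70 long (its x axis) x 30 wide (y) x 28 high (z), about 140 g, lying flat on the table; origin at the centre of its underside. It stays on the table (sizes in mm)
- cobalt_disc: dark blue glass disc, 60 in diameter, 14 high; origin at the centre of its underside. It stays on the table (sizes in mm)
Things that resemble listed ones, but are neither listed nor needed, are in the scene too. There is more than one size of the black_pot; the one meant has the size given above. Several things have the shape of the cobalt_disc; the one meant has the colours described above.

How it is judged:
By the outcome, as a careful person would: the job done as asked, in the order asked, and still so for the second after the job is handed in, with the robot touching nothing.
It also fails if it takes over 120 s, if anything falls off the work surface, if the arm or the gripper's body presses on something with over 40 N, if the wrist force passes 120 N, or if a joint passes its speed limit or range.

## Working session

There is one attempt and no reset: what is moved stays moved. The work goes in short steps, Python scripts to look and compute and a shell command to move; the robot and the scene stay as the last step left them, time stands still between calls to the robot, and variables do not carry over. Pictures are saved under pics/ and viewed, at most 14 in all, crops included, and the job is handed in when it is done.

```bash
mkdir -p pics; ls; python3 - <<'E'
from workcell import manip
import cv2
for n in("top","side"):
    p=manip.camera(n); cv2.imwrite(f"pics/{n}0.png",p["frame"][:,:,::-1]); print(n,p["eye"],p["attitude"],p["camera_matrix"],p.keys())
    for t in "terracotta_tray teal_tray red_bar amber_bar green_bar white_pot black_pot violet_bar cobalt_disc".split():
        print(t,[([round(v,3) for v in d["at"]],round(d["score"],2)) for d in manip.tip_of(p,t)])
o=manip.get_obs();print(o)
E
```

```text
pics
top [0.39891216 0.0075221  0.95763206] [-0.03994341  0.05805675  0.71202586 -0.69860798] [[484.12725093   0.         316.34275411]
 [  0.         484.12725093 236.05291345]
 [  0.           0.           1.        ]] dict_keys(['frame', 'camera_matrix', 'eye', 'attitude', 'shot'])
terracotta_tray [([0.679, -0.011, 0.0], 0.54)]
teal_tray [([0.525, -0.3, 0.002], 0.68)]
red_bar [([0.683, -0.09, -0.001], 0.6)]
amber_bar [([0.558, -0.003, -0.0], 0.65)]
green_bar [([0.444, -0.102, 0.001], 0.85)]
white_pot [([0.681, -0.012, -0.001], 0.6)]
black_pot [([0.555, 0.112, 0.001], 0.84)]
violet_bar [([0.672, 0.092, 0.002], 0.84)]
cobalt_disc [([0.347, 0.009, 0.003], 0.83), ([0.453, -0.005, -0.003], 0.74), ([0.669, 0.092, -0.0], 0.33)]
side [0.38083492 0.80790222 0.72776054] [-0.03458773  0.41979995  0.90442473 -0.06773189] [[531.63726179   0.         317.91370862]
 [  0.         531.63726179 243.42785576]
 [  0.           0.           1.        ]] dict_keys(['frame', 'camera_matrix', 'eye', 'attitude', 'shot'])
terracotta_tray [([0.502, 0.29, 0.0], 0.58)]
teal_tray [([0.531, -0.305, 0.003], 0.7
[... 442 characters left out ...]
int_pos': array([ 1.10941845,  0.33221808, -0.0647422 ,  1.46008304,  0.02161081,
        1.34993436, -0.08852323]), 'joint_velocities': array([ 0.00112099,  0.00105126,  0.00124668, -0.00173772,  0.00110392,
       -0.00107688, -0.00091149]), 'tau': array([-2.82973242e-04, -6.25245237e+01,  4.85026999e-02, -3.91823387e+01,
        1.62579707e-02,  1.89862505e-03, -3.54889494e-05]), 'position': array([ 0.26556315, -0.56579228,  0.23133444]), 'ee_rot': array([9.76028234e-01, 2.17643943e-01, 1.56145243e-05, 2.29591298e-05]), 'ft_force': array([ 0.179706  , -0.6239311 , -0.65521009]), 'torque': array([-0.02113636,  0.02767075, -0.01023457]), 'grasp_force': 0.0, 'grip_width': 0.9996696536145631}
```

View pics/top0.png

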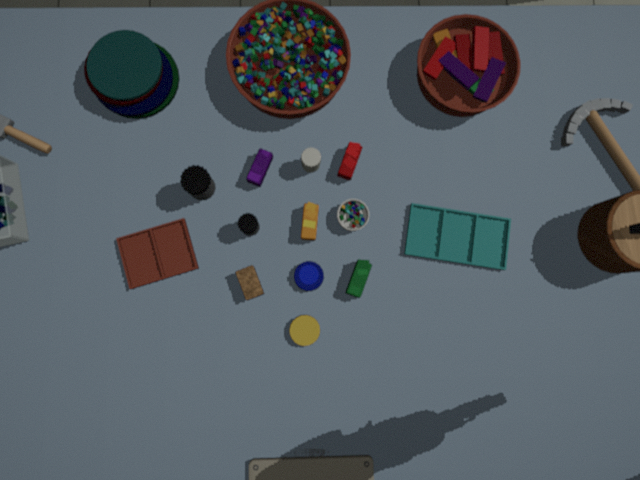

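View pics/side0.png

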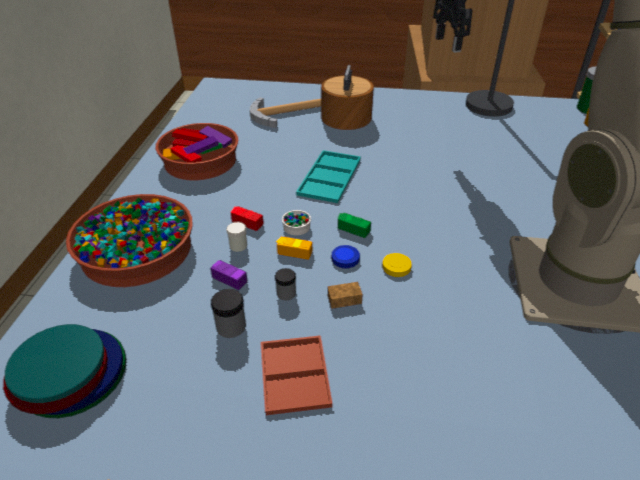

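The top view shows the red bar (350,160), white pot (311,159), amber bar (310,221), green bar (358,278) and violet bar (260,167). The terracotta tray is at (157,253) and the teal tray at (458,237). Two pots have black lids, a large one at (197,182) and a small one at (248,224). The discs are blue at (309,276) and yellow at (305,331). Next I'll fit poses by projecting models onto the masks, and size both black-lidded pots.

```bash
cat > h.py <<'E'
import numpy as np, cv2
from scipy.spatial.transform import Rotation as R
from scipy.optimize import minimize
from workcell import manip
def proj(p,X):
    c=(np.asarray(X)-p["eye"])@R.from_quat(p["attitude"]).as_matrix()
    c=c*[1,-1,-1]; q=c@p["camera_matrix"].T; return q[:,:2]/q[:,2:]
def box(l,w,h,x,y,a,z0=0):
    P=np.array([[i*l/2,j*w/2,k*h] for i in(-1,1) for j in(-1,1) for k in(0,1)])
    return P@R.from_euler("z",a).as_matrix().T+[x,y,z0]
def cyl(d,h,x,y,z0=0):
    t=np.linspace(0,2*np.pi,40); return np.array([[x+d/2*np.cos(s),y+d/2*np.sin(s),z0+k] for s in t for k in(0,h)])
def sil(p,X):
    m=np.zeros((480,640),np.uint8)
    hull=cv2.convexHull(np.float32(proj(p,X)))
    cv2.fillConvexPoly(m,np.int32(np.round(hull*16)),255,cv2.LINE_AA,4); return m/255.
def fit(pics,masks,model,x0,steps):
    ms=[cv2.GaussianBlur(m.astype(float),(0,0),1.) for m in masks]
    def cost(v):
        X=model(v); return sum(np.abs(cv2.GaussianBlur(sil(p,X),(0,0),1.)-m).sum()/m.sum() for p,m in zip(pics,ms))
    S=np.vstack([x0]+[np.array(x0)+np.eye(len(x0))[i]*steps[i] for i in range(len(x0))])
    r=minimize(cost,x0,method="Nelder-Mead",options=dict(initial_simplex=S,xatol=1e-4,fatol=1e-4)); return r.x,r.fun
def mask(p,name,xy,rad=.06,z=.014):
    c=proj(p,[[*xy,z]])[0]; best=None
    for d in manip.masks_of(p,name):
        m=d["region"]; g=np.argwhere(m).mean(0)[::-1]; e=np.hypot(*(g-c))
        if e<25 and (best is None or e<best[0]): best=(e,m,d["score"])
    return best
def bars(pics,todo,dims=(.07,.03,.028),z0=0):
    for n,xy in todo.items():
        mm=[(p,mask(p,n,xy)) for p in pics]; mm=[(p,m) for p,m in mm if m]
        if not mm: print(n,"no mask"); continue
        for sub in ([mm] if len(mm)==1 else [mm,mm[:1],mm[1:]]):
            P=[a for a,_ in sub];M=[b[1] for _,b in sub]
            res=min((fit(P,M,lambda v:box(*dims,*v,z0),[*xy,a],[.01,.01,.3]) for a in np.radians([0,45,90,135])),key=lambda r:r[1])
            print(n,len(P),res[0][:2].round(4),"yaw",(np.degrees(res[0][2])%180).round(1),"cost",round(res[1]/len(P),3),[b[2] for _,b in sub])
E
cat > a.py <<'E'
from h import *
pics=[manip.camera("top"),manip.camera("side")]
bars(pics,dict(red_bar=(.68,-.09),amber_bar=(.558,-.003),green_bar=(.446,-.1),violet_bar=(.674,.09)))
bars(pics,dict(terracotta_tray=(.502,.29)),(.104,.136,.011))
bars(pics,dict(teal_tray=(.528,-.30)),(.104,.202,.011))
for n,xy in [("white_pot",(.68,-.011)),("black_pot",(.555,.112)),("black_pot",(.633,.208))]:
    mm=[(p,mask(p,n,xy,z=.025)) for p in pics]; mm=[(p,m) for p,m in mm if m]
    if mm:
        r=fit([a for a,_ in mm],[b[1] for _,b in mm],lambda v:cyl(v[2],v[3],*v[:2]),[*xy,.038,.05],[.01,.01,.01,.01]);print(n,len(mm),r[0].round(4),r[1])
for p,n in zip(pics,"ts"):
    print(n,[proj(p,[[*xy,.02]])[0].round() for xy in((.555,.112),(.633,.208),(.452,-.004))])
p=pics[0]["frame"][130:310,170:390,::-1]; cv2.imwrite("pics/crop.png",cv2.resize(p,None,fx=3.3,fy=3.3,interpolation=cv2.INTER_CUBIC))
E
python3 a.py
```

```text
red_bar 2 [ 0.6837 -0.0893] yaw 154.8 cost 0.275 [0.65, 0.62]
red_bar 1 [ 0.6817 -0.0882] yaw 158.4 cost 0.201 [0.65]
red_bar 1 [ 0.6852 -0.093 ] yaw 146.0 cost 0.285 [0.62]
amber_bar 2 [ 0.5598 -0.0057] yaw 174.4 cost 0.167 [0.73, 0.73]
amber_bar 1 [ 0.5589 -0.0052] yaw 172.4 cost 0.129 [0.73]
amber_bar 1 [ 0.5611 -0.0068] yaw 3.3 cost 0.183 [0.73]
green_bar 2 [ 0.4462 -0.0988] yaw 155.7 cost 0.199 [0.71, 0.65]
green_bar 1 [ 0.4459 -0.0989] yaw 155.9 cost 0.188 [0.71]
green_bar 1 [ 0.4465 -0.1004] yaw 152.0 cost 0.197 [0.65]
violet_bar 2 [0.6716 0.091 ] yaw 153.4 cost 0.204 [0.66, 0.85]
violet_bar 1 [0.6717 0.092 ] yaw 161.7 cost 0.218 [0.66]
violet_bar 1 [0.6719 0.0902] yaw 150.8 cost 0.164 [0.85]
terracotta_tray 2 [0.5032 0.2937] yaw 16.1 cost 0.033 [0.79, 0.63]
terracotta_tray 1 [0.5033 0.2941] yaw 16.1 cost 0.026 [0.79]
terracotta_tray 1 [0.504  0.2919] yaw 16.9 cost 0.031 [0.63]
teal_tray 2 [ 0.5266 -0.3016] yaw 170.4 cost 0.064 [0.78, 0.68]
teal_tray 1 [ 0.5252 -0.3005] yaw 170.4 cost 0.05 [0.78]
teal_tray 1 [ 0.5277 -0.305 ] yaw 170.1 cost 0.068 [0.68]
white_pot 2 [ 0.6814 -0.01    0.0342  0.051 ] 0.13754588681404983
black_pot 2 [0.5534 0.1131 0.0356 0.0501] 0.1366359801570601
black_pot 2 [0.6348 0.209  0.0494 0.0717] 0.1134286271582561
t [array([250., 224.]), array([201., 186.]), array([310., 276.])]
s [array([285., 286.]), array([231., 319.]), array([346., 251.])]
```

View pics/crop.png

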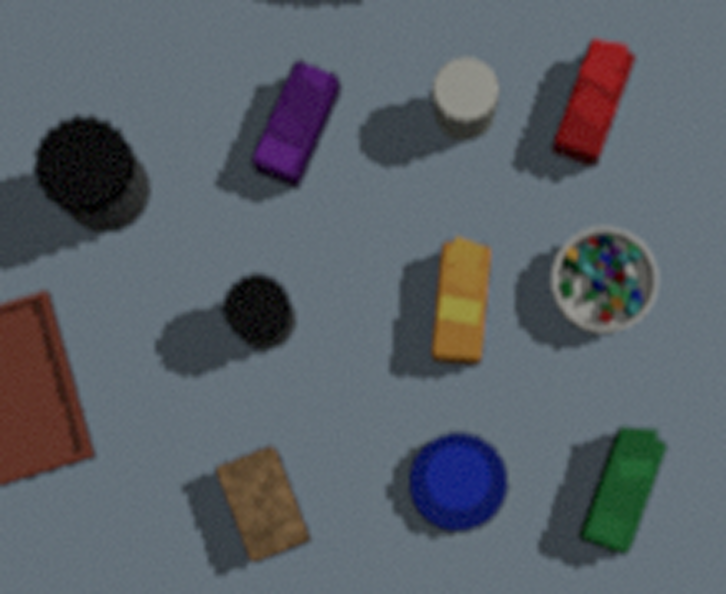

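The small black-lidded pot at (248,224) measures about 36 x 50 mm, so it is the one meant. The large one at (197,182) is 49 x 72 mm. The only blue disc is at (309,276), since the yellow disc and the bowl don't match. The crop confirms both. Bar yaws are still loose, so I'll refine them with colour masks.

```bash
cat > b.py <<'E'
from h import *
def cmask(p,n,xy,z=.014):
    hsv=cv2.cvtColor(p["frame"],cv2.COLOR_RGB2HSV); lo,hi={"red_bar":(172,8),"amber_bar":(12,32),"green_bar":(50,75),"violet_bar":(132,160)}[n]
    H=hsv[...,0]; m=((H>=lo)&(H<=hi)) if lo<hi else ((H>=lo)|(H<=hi))
    m=(m&(hsv[...,1]>110)&(hsv[...,2]>15)).astype(np.uint8)
    k,l,s,c=cv2.connectedComponentsWithStats(m); q=proj(p,[[*xy,z]])[0]
    i=min((i for i in range(1,k) if s[i,4]>60),key=lambda i:np.hypot(*(c[i]-q))); return l==i
def cbars(pics,todo,z0=0):
    for n,xy in todo.items():
        ms=[cmask(p,n,xy,.014+z0) for p in pics]
        for s in ([0,1],[0],[1]) if len(pics)>1 else ([0],):
            P=[pics[i] for i in s];M=[ms[i] for i in s]
            r=min((fit(P,M,lambda v:box(.07,.03,.028,*v,z0),[*xy,a],[.01,.01,.3]) for a in np.radians([0,45,90,135])),key=lambda r:r[1])
            print(n,s,r[0][:2].round(4),(np.degrees(r[0][2])%180).round(1),round(r[1]/len(P),3),[int(m.sum()) for m in M])
if __name__=="__main__":
    pics=[manip.camera("top"),manip.camera("side")]
    cbars(pics,dict(red_bar=(.68,-.09),amber_bar=(.558,-.003),green_bar=(.446,-.1),violet_bar=(.674,.09)))
E
python3 b.py
```

```text
red_bar [0, 1] [ 0.6836 -0.089 ] 155.7 0.285 [513, 503]
red_bar [0] [ 0.6839 -0.0889] 159.0 0.248 [513]
red_bar [1] [ 0.6832 -0.0932] 145.5 0.262 [503]
amber_bar [0, 1] [ 0.5602 -0.0058] 174.3 0.207 [532, 644]
amber_bar [0] [ 0.5604 -0.0042] 173.0 0.213 [532]
amber_bar [1] [ 0.56   -0.0071] 2.6 0.188 [644]
green_bar [0, 1] [ 0.4473 -0.0993] 153.7 0.26 [547, 550]
green_bar [0] [ 0.4471 -0.0984] 153.4 0.25 [547]
green_bar [1] [ 0.4479 -0.1026] 146.0 0.249 [550]
violet_bar [0, 1] [0.6736 0.0905] 151.0 0.294 [538, 663]
violet_bar [0] [0.6741 0.0929] 163.4 0.323 [538]
violet_bar [1] [0.6731 0.0895] 148.2 0.224 [663]
```

```bash
python3 -m jog '{"offset":[[0.0209,0.0239,0],[0.0209,0.0239,0],[0.0209,0.0239,0],[0.0209,0.0239,0],[0.0209,0.0239,0],[0.0209,0.0239,0],[0.0209,0.0239,0],[0.0209,0.0239,0],[0.0209,0.0239,0],[0.0209,0.0239,0],[0.0209,0.0239,0],[0.0209,0.0239,0],[0.0209,0.0239,0],[0.0209,0.0239,0],[0.0209,0.0239,0],[0.0209,0.0239,0],[0.0209,0.0239,0],[0.0209,0.0239,0],[0.0209,0.0239,0],[0.0209,0.0239,0]],"yaw":[-2.35,-2.35,-2.35,-2.35,-2.35,-2.35,-2.35,-2.35,-2.35,-2.35,-2.35,-2.35,-2.35,-2.35,-2.35,-2.35,-2.35,-2.35,-2.35,-2.35],"jaw":[0.35,0.35,0.35,0.35,0.35,0.35,0.35,0.35,0.35,0.35,0.35,0.35,0.35,0.35,0.35,0.35,0.35,0.35,0.35,0.35]}' 40
```

```text
clock: 3.77
position: [0.6844, -0.0866, 0.2314]
ee_rot: [0.982, -0.191, 0.0, 0.0]
ft_force: [0.5, -1.0, -0.7]
grip_width: 0.647
grasp_force: 0.0
```

```bash
python3 -m jog '{"offset":[[0,-0.001,-0.03],[0,0,-0.03],[0,0,-0.03],[0,0,-0.03],[0,0,-0.03],[0,0,-0.03],[0,0,-0.014],[0,0,-0.014],[0,0,-0.014],[0,0,0],[0,0,0],[0,0,0],[0,0,0],[0,0,0],[0,0,0],[0,0,0],[0,0,0]],"yaw":[0,0,0,0,0,0,0,0,0,0,0,0,0,0,0,0,0],"jaw":[0.35,0.35,0.35,0.35,0.35,0.35,0.35,0.35,0.35,0.35,0.35,1,1,1,1,1,1]}' 40
```

```text
clock: 5.18
position: [0.6847, -0.0889, 0.0111]
ee_rot: [0.982, -0.19, 0.001, -0.0]
ft_force: [-1.0, -0.4, 7.3]
grip_width: 0.342
grasp_force: 41.9
```

```bash
python3 -m jog '{"offset":[[0,0,0.015],[0,0,0.025],[0,0,0.03],[0,0,0.03],[0,0,0.03],[0,0,0.02],[-0.0136,0.0296,0],[-0.0136,0.0296,0],[-0.0136,0.0296,0],[-0.0136,0.0296,0],[-0.0136,0.0296,0],[-0.0136,0.0296,0],[-0.0136,0.0296,0],[-0.0136,0.0296,0],[-0.0136,0.0296,0],[-0.0136,0.0296,0],[-0.0136,0.0296,0],[-0.0136,0.0296,0],[-0.0136,0.0296,0],[-0.0136,0.0296,0]],"yaw":[0,0,0,0,0,0,2.72,2.72,2.72,2.72,2.72,2.72,2.72,2.72,2.72,2.72,2.72,2.72,2.72,2.72],"jaw":[1,1,1,1,1,1,1,1,1,1,1,1,1,1,1,1,1,1,1,1]}'
python3 - <<'E'
from h import *
from b import cmask
o=manip.get_obs();print(o["position"],o["ft_force"])
P=[manip.camera("top"),manip.camera("side")]
x,y,z=o["position"]
M=[cmask(p,"red_bar",(x,y),z) for p in P]; print([m.sum() for m in M])
# side-view held bar fit (x,y,z0,yaw)
r=fit(P[1:],M[1:],lambda v:box(.07,.03,.028,v[0],v[1],v[3],v[2]),[x,y,z-.011,.28],[.005,.005,.005,.1]);print(r)
f=P[1]["frame"][200:440,180:420,::-1];cv2.imwrite("pics/held.png",cv2.resize(f,None,fx=2.4,fy=2.4))
E
```

```text
clock: 6.85
position: [0.4923, 0.3268, 0.1605]
ee_rot: [0.99, 0.142, 0.0, 0.0]
ft_force: [0.0, -0.4, -1.3]
grip_width: 0.337
grasp_force: 40.9
[0.49226611 0.32675088 0.16048406] [ 0.01792373 -0.43364618 -1.27963695]
[np.int64(4010), np.int64(5252)]
(array([ 0.47558342,  0.47900645,  0.24558118, -1.30960308]), np.float64(0.583780723751409))
```

View pics/held.png

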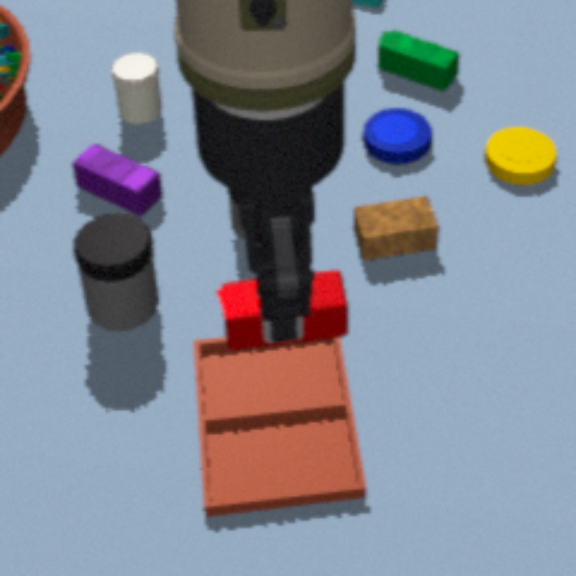

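```bash
python3 -m jog '{"offset":[[0,0,-0.02],[0,0,-0.03],[0,0,-0.03],[0,0,-0.03],[0,0,-0.015],[0,0,-0.01],[0,0,-0.005],[0,0,0],[0,0,0]],"yaw":[0,0,0,0,0,0,0,0,0],"jaw":[1,1,1,1,1,1,1,1,1]}'
```

```text
clock: 7.7
position: [0.4938, 0.3259, 0.0206]
ee_rot: [0.99, 0.141, 0.001, -0.0]
ft_force: [-0.2, -0.1, -1.3]
grip_width: 0.341
grasp_force: 40.9
```

```bash
python3 -m jog '{"offset":[[0,0,-0.003],[0,0,-0.002],[0,0,0],[0,0,0]],"yaw":[0,0,0,0],"jaw":[1,1,1,1]}'
```

```text
clock: 8.03
position: [0.4938, 0.326, 0.0151]
ee_rot: [0.99, 0.141, 0.001, -0.0]
ft_force: [0.9, 0.2, 2.1]
grip_width: 0.343
grasp_force: 41.3
```

```bash
python3 -m jog '{"offset":[[0,0,-0.0005],[0,0,0],[0,0,0],[0,0,0],[0,0,0.02],[0,0,0.03],[0,0,0.03],[0,0,0.03],[0,0,0.03],[0.017,-0.0305,0.015],[0.017,-0.0305,0],[0.017,-0.0305,0],[0.017,-0.0305,0],[0.017,-0.0305,0],[0.017,-0.0305,0],[0.017,-0.0305,0],[0.017,-0.0305,0],[0.017,-0.0305,0],[0.017,-0.0305,0],[0.017,-0.0305,0]],"yaw":[0,0,0,0,0,0,0,0,0,0,0,0,0,0,0,0,0,0,0,0],"jaw":[1,0.52,0.52,0.52,0.52,0.52,0.52,0.35,0.25,0.25,0.25,0.25,0.25,0.25,0.25,0.25,0.25,0.25,0.25,0.25]}'
cat > c.py <<'E'
from h import *
from b import *
import sys
# find pot with fixed size; check red bar
def pot(pics,n,xy,z0=0):
    mm=[(p,mask(p,n,xy,z=.025+z0)) for p in pics]; mm=[(p,m) for p,m in mm if m]
    if not mm: print(n,"none");return
    r=fit([a for a,_ in mm],[b[1] for _,b in mm],lambda v:cyl(.038,.05,*v,z0),[*xy],[.01,.01]);print(n,len(mm),r[0].round(4),round(r[1]/len(mm),3))
E
python3 - <<'E'
from c import *
P=[manip.camera("top"),manip.camera("side")]
cbars(P[1:],dict(red_bar=(.494,.326)),.004)
cbars(P[:1],dict(red_bar=(.494,.326)),.004)
pot(P,"white_pot",(.681,-.01));pot(P[1:],"white_pot",(.681,-.01))
print(manip.get_obs()["position"])
f=P[1]["frame"][200:440,180:420,::-1];cv2.imwrite("pics/p1.png",cv2.resize(f,None,fx=2.4,fy=2.4))
E
```

```text
clock: 9.7
position: [0.6806, -0.0115, 0.1687]
ee_rot: [0.99, 0.141, -0.0, 0.0]
ft_force: [-0.4, 0.8, 0.9]
grip_width: 0.751
grasp_force: 0.0
red_bar [0] [0.498  0.3376] 33.6 0.704 [4517]
red_bar [0] [0.4929 0.3266] 6.1 0.761 [3568]
white_pot 1 [ 0.6835 -0.0148] 0.193
white_pot 1 [ 0.6835 -0.0148] 0.193
[ 0.67988755 -0.00939226  0.16837606]
```

View pics/p1.png

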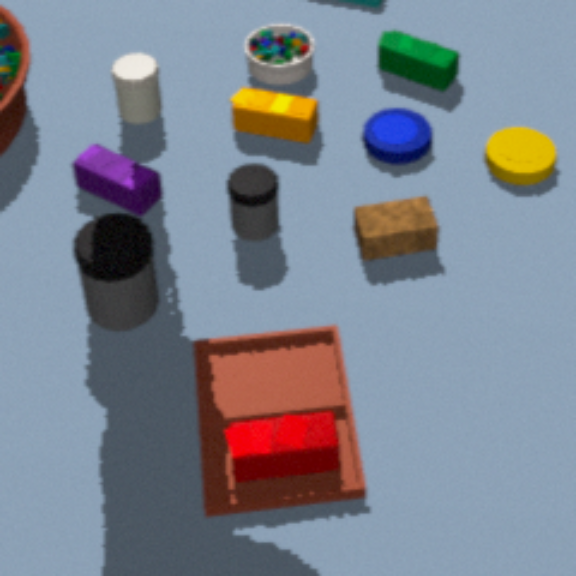

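The red bar lies flat in the far bay, at crop pixel (282,446). Next is the white pot.

```bash
python3 -m jog '{"offset":[[0.001,-0.001,-0.02],[0.001,0,-0.03],[0,0,-0.03],[0,0,-0.03],[0,0,-0.02],[0,0,-0.01],[0,0,0],[0,0,0],[0,0,0],[0,0,0],[0,0,0],[0,0,0],[0,0,0]],"yaw":[0,0,0,0,0,0,0,0,0,0,0,0,0],"jaw":[0.25,0.25,0.25,0.25,0.25,0.25,0.25,0.25,1,1,1,1,1]}' 25
```

```text
clock: 11.03
position: [0.6833, -0.0107, 0.0309]
ee_rot: [0.99, 0.141, 0.001, 0.0]
ft_force: [-1.6, 0.4, 7.0]
grip_width: 0.435
grasp_force: 24.7
```

```bash
python3 -m jog '{"offset":[[0,0,0.015],[0,0,0.025],[0,0,0.03],[0,0,0.03],[0,0,0.03],[0,0,0.02],[-0.0155,0.0248,0],[-0.0155,0.0248,0],[-0.0155,0.0248,0],[-0.0155,0.0248,0],[-0.0155,0.0248,0],[-0.0155,0.0248,0],[-0.0155,0.0248,0],[-0.0155,0.0248,0],[-0.0155,0.0248,0],[-0.0155,0.0248,0],[-0.0155,0.0248,0],[0,0,0],[0,0,0]],"yaw":[0,0,0,0,0,0,0,0,0,0,0,0,0,0,0,0,0,0,0],"jaw":[1,1,1,1,1,1,1,1,1,1,1,1,1,1,1,1,1,1,1]}'
python3 -m jog '{"offset":[[0,0,-0.02],[0,0,-0.03],[0,0,-0.03],[0,0,-0.03],[0,0,-0.015],[0,0,-0.01],[0,0,-0.005],[0,0,0],[0,0,0]],"yaw":[0,0,0,0,0,0,0,0,0],"jaw":[1,1,1,1,1,1,1,1,1]}'
```

```text
clock: 12.62
position: [0.5106, 0.2638, 0.1803]
ee_rot: [0.99, 0.143, 0.001, -0.0]
ft_force: [0.2, -0.7, -1.6]
grip_width: 0.43
grasp_force: 25.4
clock: 13.37
position: [0.5125, 0.2619, 0.04]
ee_rot: [0.99, 0.141, 0.001, -0.0]
ft_force: [-1.4, -1.0, -0.9]
grip_width: 0.436
grasp_force: 25.4
```

Contact is expected at z ≈ 0.035.

```bash
python3 -m jog '{"offset":[[0,0,-0.003],[0,0,-0.002],[0,0,0],[0,0,0]],"yaw":[0,0,0,0],"jaw":[1,1,1,1]}'
```

```text
clock: 13.7
position: [0.5124, 0.2622, 0.0349]
ee_rot: [0.99, 0.141, 0.001, -0.0]
ft_force: [-0.3, -0.9, 6.5]
grip_width: 0.433
grasp_force: 25.9
```

```bash
python3 -m jog '{"offset":[[0,0,0],[0,0,0],[0,0,0],[0,0,0.015],[0,0,0.02],[0,0,0.03],[0,0,0.03],[0,0,0.03],[0,0,0.015],[-0.0065,-0.0361,0],[-0.0065,-0.0361,0],[-0.0065,-0.0361,0],[-0.0065,-0.0361,0],[-0.0065,-0.0361,0],[-0.0065,-0.0361,0],[-0.0065,-0.0361,0],[-0.0065,-0.0361,0],[-0.0065,-0.0361,0],[-0.0065,-0.0361,0],[0,0,0]],"yaw":[0,0,0,0,0,0,0,0,0,-4.1,-4.1,-4.1,-4.1,-4.1,-4.1,-4.1,-4.1,-4.1,-4.1,0],"jaw":[0.4,0.4,0.4,0.4,0.4,0.4,0.35,0.35,0.35,0.35,0.35,0.35,0.35,0.35,0.35,0.35,0.35,0.35,0.35,0.35]}' 40
python3 - <<'E'
from c import *
P=[manip.camera("top"),manip.camera("side")]
pot(P[1:],"white_pot",(.512,.262),.004)
cbars(P[1:],dict(green_bar=(.447,-.099)))
print(manip.get_obs()["position"])
cv2.imwrite("pics/p2.png",P[1]["frame"][:,:,::-1])
E
```

```text
clock: 15.37
position: [0.4448, -0.1062, 0.1737]
ee_rot: [0.975, -0.221, -0.0, 0.001]
ft_force: [-0.3, -0.9, 0.8]
grip_width: 0.649
grasp_force: 0.0
white_pot 1 [0.5112 0.2609] 0.104
green_bar [0] [ 0.4475 -0.102 ] 146.7 0.239 [553]
[ 0.44661138 -0.09880162  0.17378363]
```

View pics/p2.png

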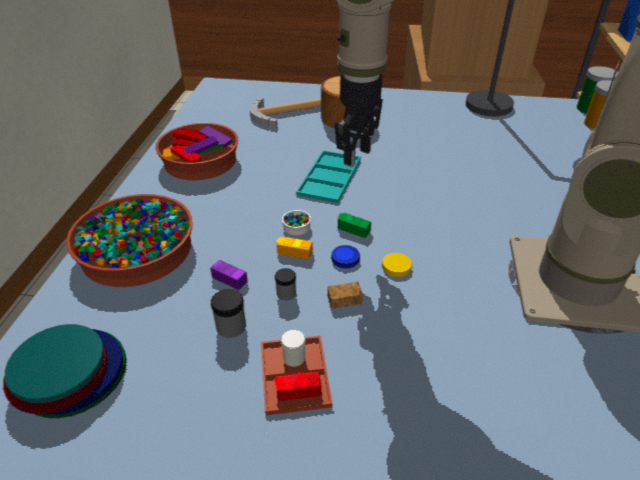

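The white pot stands at (293,347) and the red bar lies at (298,386), so the terracotta kit is done. Descending on the green bar.

```bash
python3 -m jog '{"offset":[[0,-0.0005,-0.03],[0,0,-0.03],[0,0,-0.03],[0,0,-0.03],[0,0,-0.02],[0,0,-0.015],[0,0,-0.009],[0,0,0],[0,0,0],[0,0,0],[0,0,0],[0,0,0],[0,0,0],[0,0,0]],"yaw":[0,0,0,0,0,0,0,0,0,0,0,0,0,0],"jaw":[0.35,0.35,0.35,0.35,0.35,0.35,0.35,0.35,0.35,1,1,1,1,1]}' 40
```

```text
clock: 16.68
position: [0.4477, -0.0997, 0.0112]
ee_rot: [0.977, -0.214, 0.001, 0.0]
ft_force: [-0.9, 1.2, 7.1]
grip_width: 0.346
grasp_force: 38.9
```

```bash
python3 -m jog '{"offset":[[0,0,0.015],[0,0,0.025],[0,0,0.03],[0,0,0.03],[0,0,0.03],[0,0,0.02],[0.0075,-0.0297,0],[0.0075,-0.0297,0],[0.0075,-0.0297,0],[0.0075,-0.0297,0],[0.0075,-0.0297,0],[0.0075,-0.0297,0],[0.0075,-0.0297,0],[0.0075,-0.0297,0],[0.0075,-0.0297,0],[0,0,0],[0,0,0]],"yaw":[0,0,0,0,0,0,1.7,1.7,1.7,1.7,1.7,1.7,1.7,1.7,1.7,0,0],"jaw":[1,1,1,1,1,1,1,1,1,1,1,1,1,1,1,1,1]}'
python3 -m jog '{"offset":[[0,0,-0.02],[0,0,-0.03],[0,0,-0.03],[0,0,-0.03],[0,0,-0.015],[0,0,-0.01],[0,0,-0.005],[0,0,0],[0,0,0]],"yaw":[0,0,0,0,0,0,0,0,0],"jaw":[1,1,1,1,1,1,1,1,1]}'
```

```text
clock: 18.1
position: [0.5136, -0.3687, 0.1598]
ee_rot: [0.996, -0.084, -0.0, 0.0]
ft_force: [0.2, -0.2, -0.5]
grip_width: 0.339
grasp_force: 39.5
clock: 18.85
position: [0.5149, -0.367, 0.0212]
ee_rot: [0.997, -0.082, 0.001, 0.0]
ft_force: [0.6, 0.9, 0.5]
grip_width: 0.343
grasp_force: 39.4
```

```bash
python3 -m jog '{"offset":[[0,0,-0.003],[0,0,-0.003],[0,0,0],[0,0,0]],"yaw":[0,0,0,0],"jaw":[1,1,1,1]}'
```

```text
clock: 19.18
position: [0.5153, -0.3674, 0.0152]
ee_rot: [0.997, -0.083, 0.001, 0.001]
ft_force: [0.2, 0.3, 5.1]
grip_width: 0.341
grasp_force: 39.2
```

```bash
python3 -m jog '{"offset":[[0,0,0],[0,0,0],[0,0,0],[0,0,0.015],[0,0,0.03],[0,0,0.03],[0,0,0.03],[0,0,0.03],[0,0,0.015],[0.0044,0.0362,0],[0.0044,0.0362,0],[0.0044,0.0362,0],[0.0044,0.0362,0],[0.0044,0.0362,0],[0.0044,0.0362,0],[0.0044,0.0362,0],[0.0044,0.0362,0],[0.0044,0.0362,0],[0.0044,0.0362,0],[0,0,0]],"yaw":[0,0,0,0,0,0,0,0,0,0.25,0.25,0.25,0.25,0.25,0.25,0.25,0.25,0.25,0.25,0],"jaw":[0.52,0.52,0.52,0.52,0.52,0.52,0.4,0.4,0.4,0.4,0.4,0.4,0.4,0.4,0.4,0.4,0.4,0.4,0.4,0.4]}' 40
python3 - <<'E'
from c import *
P=[manip.camera("top"),manip.camera("side")]
cbars(P[1:],dict(green_bar=(.515,-.367)),.004)
cbars(P[1:],dict(amber_bar=(.559,-.005)))
print(manip.get_obs()["position"])
f=P[1]["frame"][130:280,240:440,::-1];cv2.imwrite("pics/p3.png",cv2.resize(f,None,fx=3,fy=3))
E
```

```text
clock: 20.85
position: [0.5582, 0.0041, 0.164]
ee_rot: [0.998, -0.056, 0.0, -0.002]
ft_force: [0.2, 0.4, -0.2]
grip_width: 0.602
grasp_force: 0.0
green_bar [0] [ 0.5123 -0.3697] 4.6 0.29 [378]
amber_bar [0] [ 0.5604 -0.0073] 3.3 0.189 [643]
[ 0.5580144  -0.00327028  0.16367631]
```

View pics/p3.png

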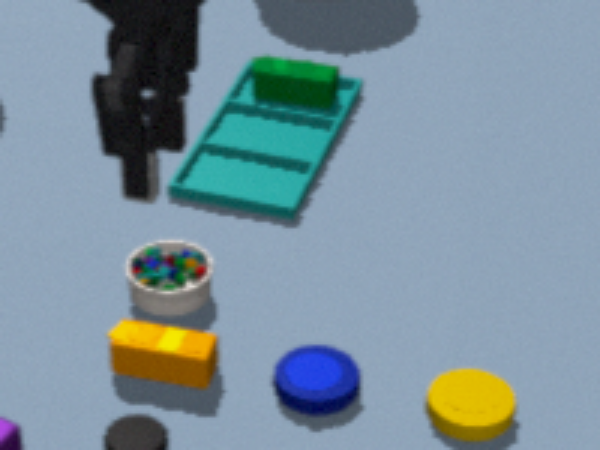

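The green bar lies flat in the far teal bay, at crop pixel (297,82). Next is the amber bar; the fingers should clear the bowl by about 12 mm.

```bash
python3 -m jog '{"offset":[[0.001,-0.001,-0.02],[0.001,-0.001,-0.03],[0,0,-0.03],[0,0,-0.03],[0,0,-0.02],[0,0,-0.015],[0,0,-0.008],[0,0,0],[0,0,0],[0,0,0],[0,0,0],[0,0,0],[0,0,0],[0,0,0]],"yaw":[0,0,0,0,0,0,0,0,0,0,0,0,0,0],"jaw":[0.4,0.4,0.4,0.4,0.4,0.4,0.4,0.4,0.4,1,1,1,1,1]}' 40
```

```text
clock: 22.12
position: [0.5612, -0.0072, 0.0123]
ee_rot: [0.998, -0.061, 0.001, 0.0]
ft_force: [-0.3, -0.5, 5.8]
grip_width: 0.343
grasp_force: 41.2
```

```bash
python3 -m jog '{"offset":[[0,0,0.015],[0,0,0.025],[0,0,0.03],[0,0,0.03],[0,0,0.03],[0,0,0.02],[-0.0039,-0.0327,0],[-0.0039,-0.0327,0],[-0.0039,-0.0327,0],[-0.0039,-0.0327,0],[-0.0039,-0.0327,0],[-0.0039,-0.0327,0],[-0.0039,-0.0327,0],[-0.0039,-0.0327,0],[-0.0039,-0.0327,0],[0,0,0],[0,0,0]],"yaw":[0,0,0,0,0,0,-0.3,-0.3,-0.3,-0.3,-0.3,-0.3,-0.3,-0.3,-0.3,0,0],"jaw":[1,1,1,1,1,1,1,1,1,1,1,1,1,1,1,1,1]}'
python3 -m jog '{"offset":[[0,0,-0.02],[0,0,-0.03],[0,0,-0.03],[0,0,-0.03],[0,0,-0.015],[0,0,-0.01],[0,0,-0.005],[0,0,-0.002],[0,0,0]],"yaw":[0,0,0,0,0,0,0,0,0],"jaw":[1,1,1,1,1,1,1,1,1]}'
```

```text
clock: 23.53
position: [0.5239, -0.3036, 0.1608]
ee_rot: [0.996, -0.086, -0.0, 0.0]
ft_force: [-0.5, 1.4, -1.6]
grip_width: 0.339
grasp_force: 40.2
clock: 24.28
position: [0.5257, -0.3011, 0.0196]
ee_rot: [0.996, -0.084, 0.001, 0.0]
ft_force: [0.3, -0.1, -1.5]
grip_width: 0.339
grasp_force: 40.1
```

Contact is expected at z ≈ 0.0163.

```bash
python3 -m jog '{"offset":[[0,0,-0.002],[0,0,-0.002],[0,0,0],[0,0,0]],"yaw":[0,0,0,0],"jaw":[1,1,1,1]}'
```

```text
clock: 24.62
position: [0.5259, -0.3016, 0.0163]
ee_rot: [0.996, -0.084, 0.001, 0.0]
ft_force: [-0.8, 0.9, 4.2]
grip_width: 0.34
grasp_force: 41.0
```

```bash
python3 -m jog '{"offset":[[0,0,0],[0,0,0],[0,0,0],[0,0,0.015],[0,0,0.03],[0,0,0.035],[0,0,0.035],[0,0,0.035],[0.0025,0.0377,0],[0.0025,0.0377,0],[0.0025,0.0377,0],[0.0025,0.0377,0],[0.0025,0.0377,0],[0.0025,0.0377,0],[0.0025,0.0377,0],[0.0025,0.0377,0],[0.0025,0.0377,0],[0.0025,0.0377,0],[0.0025,0.0377,0],[0,0,0]],"yaw":[0,0,0,0,0,0,0,0,0,0,0,0,0,0,0,0,0,0,0,0],"jaw":[0.52,0.52,0.52,0.52,0.52,0.52,0.4,0.25,0.25,0.25,0.25,0.25,0.25,0.25,0.25,0.25,0.25,0.25,0.25,0.25]}' 25
python3 - <<'E'
from c import *
P=[manip.camera("top"),manip.camera("side")]
cbars(P[1:],dict(amber_bar=(.526,-.3016)),.004)
pot(P[1:],"black_pot",(.5535,.113))
print(manip.get_obs()["position"])
E
```

```text
clock: 26.28
position: [0.5515, 0.1228, 0.1652]
ee_rot: [0.997, -0.079, 0.0, -0.002]
ft_force: [-0.5, 0.8, -0.5]
grip_width: 0.749
grasp_force: 0.0
amber_bar [0] [ 0.5238 -0.3039] 4.9 0.163 [455]
black_pot 1 [0.5545 0.1075] 0.183
[0.55253279 0.11345135 0.16476159]
```

```bash
python3 -m jog '{"offset":[[0.001,-0.001,-0.02],[0,0,-0.03],[0,0,-0.03],[0,0,-0.025],[0,0,-0.02],[0,0,-0.01],[0,0,0],[0,0,0],[0,0,0],[0,0,0],[0,0,0],[0,0,0],[0,0,0]],"yaw":[0,0,0,0,0,0,0,0,0,0,0,0,0],"jaw":[0.25,0.25,0.25,0.25,0.25,0.25,0.25,0.25,1,1,1,1,1]}' 25
```

```text
clock: 27.52
position: [0.5547, 0.1125, 0.0314]
ee_rot: [0.996, -0.084, 0.001, -0.0]
ft_force: [-1.2, -1.0, 6.1]
grip_width: 0.436
grasp_force: 24.7
```

```bash
python3 -m jog '{"offset":[[0,0,0.015],[0,0,0.025],[0,0,0.03],[0,0,0.03],[0,0,0.03],[0,0,0.02],[-0.0016,-0.0317,0],[-0.0016,-0.0317,0],[-0.0016,-0.0317,0],[-0.0016,-0.0317,0],[-0.0016,-0.0317,0],[-0.0016,-0.0317,0],[-0.0016,-0.0317,0],[-0.0016,-0.0317,0],[-0.0016,-0.0317,0],[-0.0016,-0.0317,0],[-0.0016,-0.0317,0],[0,0,0],[0,0,0]],"yaw":[0,0,0,0,0,0,0,0,0,0,0,0,0,0,0,0,0,0,0],"jaw":[1,1,1,1,1,1,1,1,1,1,1,1,1,1,1,1,1,1,1]}'
python3 -m jog '{"offset":[[0,0,-0.02],[0,0,-0.03],[0,0,-0.03],[0,0,-0.03],[0,0,-0.015],[0,0,-0.01],[0,0,-0.005],[0,0,-0.002],[0,0,0]],"yaw":[0,0,0,0,0,0,0,0,0],"jaw":[1,1,1,1,1,1,1,1,1]}'
```

```text
clock: 29.1
position: [0.5353, -0.2383, 0.18]
ee_rot: [0.996, -0.086, 0.0, 0.0]
ft_force: [-0.9, 1.5, -1.3]
grip_width: 0.433
grasp_force: 25.6
clock: 29.85
position: [0.5366, -0.2359, 0.0386]
ee_rot: [0.996, -0.084, 0.001, 0.0]
ft_force: [-0.3, -0.1, -1.1]
grip_width: 0.432
grasp_force: 25.6
```

Contact is expected at z ≈ 0.0354.

```bash
python3 -m jog '{"offset":[[0,0,-0.002],[0,0,-0.002],[0,0,0],[0,0,0]],"yaw":[0,0,0,0],"jaw":[1,1,1,1]}'
```

```text
clock: 30.18
position: [0.537, -0.2366, 0.0355]
ee_rot: [0.996, -0.084, 0.001, 0.0]
ft_force: [-1.8, -0.0, 6.5]
grip_width: 0.434
grasp_force: 26.1
```

```bash
python3 -m jog '{"offset":[[0,0,0],[0,0,0],[0,0,0],[0,0,0.015],[0,0,0.03],[0,0,0.035],[0,0,0.035],[0,0,0.035],[0,0,0.03],[0,0.03,0.02],[0,0.035,0],[0,0.035,0],[0,0.035,0],[0,0.035,0],[0,0.03,0],[0,0,0],[0,0,0]],"yaw":[0,0,0,0,0,0,0,0,0,0,0,0,0,0,0,0,0],"jaw":[0.35,0.35,0.35,0.35,0.35,0.35,0.35,0.35,0.35,0.35,0.35,0.35,0.35,0.35,0.35,0.35,0.35]}'
python3 - <<'E'
from c import *
p=manip.camera("side")
f=p["frame"][130:430,150:450,::-1];cv2.imwrite("pics/p4.png",cv2.resize(f,None,fx=2,fy=2))
E
```

```text
clock: 31.6
position: [0.5359, -0.0343, 0.234]
ee_rot: [0.997, -0.082, 0.0, -0.0]
ft_force: [0.4, -1.5, 0.4]
grip_width: 0.65
grasp_force: 0.0
```

View pics/p4.png

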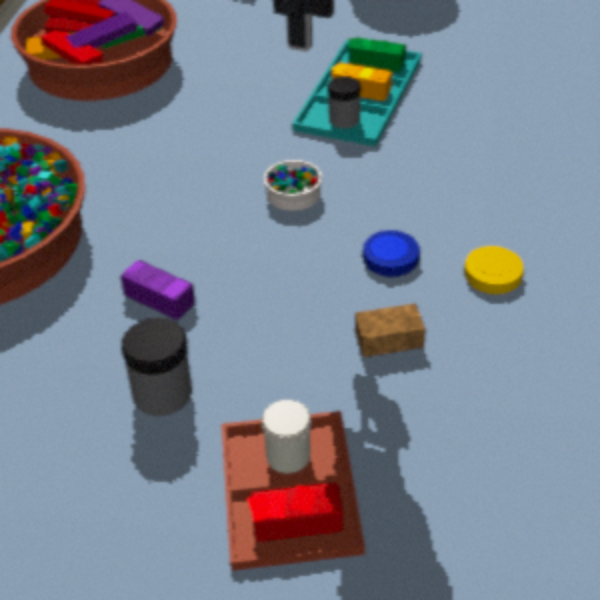

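All five pieces sit in their own bays: green (376,53), amber (361,81) and the black-lidded pot (345,103) in the teal tray, white pot (287,435) and red (296,510) in the terracotta tray. The violet bar and blue disc look unmoved.

```bash
python3 -c "
from workcell import manip
print(manip.hand_in())"
```

```text
the job is handed in; nothing more can be done
None
```

Both kits are made up and the job is handed in at about 32 s on the robot's clock; the last picture shows all five pieces in their own bays and the violet bar and blue disc where they lay.

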